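# Divide the drying rack and clip on the bay's label

### The job

Split the top deck of the small drying rack into two bays: plug the loose wooden divider fully home into the square socket in the middle of the deck, its fin running front to back, and let go of it. Then take the label holder off the rim of the tool tray and push it down over the rack's steel front lip until it is fully home, about midway along the bay where the stacked bowls stand, its long tongue behind the lip and its card to the front. Finish there, still gripping the holder and pressing it firmly down on the lip so that its adhesive pad can take, and leave all the other things where they stand.

Things in the scene. Friction and masses are not known exactly. Their poses are not given: they have to be found in the camera images.
- rack: Small fixed drying rack: steel-angle frame, timber deck 180 mm deep (x), 440 wide (y), 30 thick, its top 105 mm above the table. Origin under its centre at table height; x to its back, y to its left end, z up; front (-x) faces the robot. A steel lip 4 mm thick stands along the whole front edge, x = -94 to -90 mm, its top 28 mm above the deck; a rail along the back edge also rises 28 mm.
- socket (a point): Centre of the mouth of the deck's only socket, on the deck's top face, 90 mm behind the lip's rear face: a square through hole 26 by 26 mm with a 2 mm chamfer, sides along the rack's x and y. Axes as the rack's.
- lip_left (a point): Point on the lip's top edge, at mid thickness, 133 mm above the table, in the middle of the left bay (115 mm to the +y side of the socket). Axes as the rack's: x to the back, y along the lip, z up.
- lip_right (a point): The same point of the lip for the right bay (115 mm to the -y side of the socket). Axes as the rack's.
- divider_fin (a point): Centre of the upright fin of the loose dark wood divider (60 to 130 g), which stands on its plug on the table. Fin 76 mm long (x), 12 thick (y), 58 high; below it a flange 80 by 34 by 8, below that a square plug 24 by 24 by 24 (lowest 4 mm narrowed to 20). This point is 61 mm above the plug's foot and 37 above the flange's underside, which lies on the deck when home. Ends alike.
- holder_head (a point): Centre of the head of the label holder, a dark grey plastic saddle clip (45 g): head 16 mm thick (x), 60 wide (y), 30 high, paper card on its -x face; under it an 8 mm slot between a front skirt (-x; 4 thick, 12 long) and a rear tongue (+x; 4 thick, 22 long). The slot's top, with a thin flat adhesive pad, is 15 mm below this point and rests on the lip's top when home. z up.
- holder_tongue (a point): Centre of the lower end of the holder's tongue, 6 mm behind (+x) and 37 mm below the head's centre. At the start the holder sits astride the front rim of the tool tray, tongue inside the tray, rim at the slot's top; a straight lift frees it.
- tray: Plywood tool tray, fixed, 90 mm deep (x), 200 wide (y), 50 high, walls 5 mm, with wooden tools lying in it up to 23 mm high. Origin under its centre at table height, front (-x) towards the robot; the label holder sits somewhere along its front rim.
- bowls: A stack of three unglazed clay bowls, 100 mm across and 52 mm high, standing on the rack's deck in the left or the right bay: its bay is the one to be labelled. Origin under its centre. Not to be disturbed.
- crate: A small wooden crate of test tiles, 100 (x) by 90 (y) by 53 mm high, standing on the deck in the other bay. Origin under its centre. Not to be disturbed.
- dish: A white plastic dish, 120 mm across and 40 mm high, on the table before the rack. Origin under its centre. Not to be disturbed.
- mug: An unglazed mug, 80 mm across and 85 mm high, left of the rack. Origin under its centre. Not to be disturbed.
- jar: A white glaze jar with black cap, 72 mm across and 100 mm high, right of the rack. Origin under its centre. Not to be disturbed.
- roller: A wooden rolling pin in its cradle, 300 mm long and 40 mm thick, far right. Origin under its middle. Not to be disturbed.

How it is judged:
By the outcome, as a careful person would: the job done as asked, in the order asked, and still so for the second after the job is handed in, while the arm keeps its last pose, push and grip.
It also fails if it takes over 51 s, if anything falls off the work surface, if the arm or the gripper's body presses on something with over 40 N, if the wrist force passes 120 N, or if a joint passes its speed limit or range.

### The arm

A 7-joint arm with a two-finger parallel gripper is mounted at the origin on the work surface. World frame = base frame: x ahead of the robot, y to its left, z up, the work surface at z = 0. Lengths are in m, angles in rad, forces in N, time in s.
With the tool pointing down it reaches from about 0.4 to 0.85 m from the base axis. Payload 10.4 kg.
Tool frame: the origin (TCP) lies at the very end of the fingers, on their centre line; the grasp point (between the pads) lies manip.hold_point_z behind it (manip.hold_point_z is the distance from the TCP to the grasp point, in m); z points along the fingers, y is the direction in which the jaws open and shut (so a half turn about z gives the same grasp; the last joint's range is limited). The gripper opens to 85 mm and grips with 20 to 120 N. Pads are 22 mm wide; open, the fingers measure 114 mm over their backs; the gripper's body (76 mm by 85 mm) begins 54 mm behind the grasp point. The pads swing forward as they close: fully open they stand 13 mm farther back than shut.
Start: joints at [1.1, 0.332, -0.065, 1.46, 0.022, 1.35, -0.088], TCP at [0.271, -0.563, 0.231] pointing down, gripper open.
Joint ranges: [-2.6, 2.6], [-0.5, 2.12], [-1.47, 1.34], [0.16, 2.42], [-1.27, 4.41], [0.06, 2.06], [-2.6, 2.6]. Speed limits (rad/s): [2.22, 2.22, 2.79, 2.79, 3.14, 3.14, 3.14].

### API

Orientations are given as a unit quaternion [x, y, z, w].
In Python, from workcell import manip gives the robot as it stands.
- The arm moves only by the tool jog_arm, never from a script. Its arguments are lists of equal length, an entry for each row: "translation": the shift along the world's x, y, z in mm, a list of three; "turn": the turn about the world's z in degrees. In form: {"translation": [[x, y, z], ...], "turn": [turn, ...]}. A call has 1 to 12 rows; each row is the pose to reach, as a shift and turn from the pose measured when the call began; what a row does not reach only later rows make up. A row lasts 1/12 s, in which the tool goes at most 41.7 mm and 7.16 degrees, less where a joint would pass 70% of its speed; a pose out of reach is approached as far as the arm can. A call with a gripper value outside its range is refused whole. "grip" is the finger opening in mm, from 0 to 85.4, set as the call begins (left out, the last holds). The fingers move at their own pace and stop on an object; "grip_force" is the grip in N (left out, the last holds). Time passes only in rows, so rows that repeat a pose let the fingers close. It gives the time, the measured TCP pose, the force and the opening at its end, in the units of the state.
- manip.get_obs(): the state, without advancing time (a new reading comes with each control period).
- manip.camera(name): name is "scene" or "top"; returns a dict with "frame" (480x640x3 uint8, red, green, blue), "mtx" (3x3 intrinsics, pixels), "pose" (4x4, takes a point from camera to world coordinates). Camera axes: x right, y down, z forward; pixel columns grow to the right and rows downward; lengths in m; the calibration is good to about 2 mm. A picture is of the moment at which its call begins. There is no depth.
- manip.hand_in(): hands the job in, once; it reports no verdict.
Trained networks look in a picture, given as the dict that the camera call returned (one of the last four; its "shot" number tells which), for a name from the list of things; names that differ only in an ending like _2 or _b are one class to them, and where a whole thing is asked for, a point or a joint stands for the part that bears it (a point fixed in the world has none). Each returns a list of dicts, best first, with "confidence" (0 to 1); they miss things now and then, are a little off and sometimes report something else, mostly with a low value. They report only what shows in the picture. A call takes as long as a camera call.
- manip.outline_of(picture, label): "mask" (480x640 bool, what is visible of it) and "extent" ([left, top, right, bottom] in pixels, round what is visible of it).
- manip.pinpoint(picture, label): "at" ([column, row] in pixels: a listed point, or the origin of a listed thing).
The state is a dict: "clock": time; "joint_pos": joint angles; "joint_velocities": joint speeds; "tau": joint torques, N m; "position": TCP position; "ee_rot": TCP orientation; "ft_force": force on the tool from outside, world axes, zero at the start; "torque": the same for the moment, N m; "grip_width": opening from 0.0 (shut) to 1.0 (fully open).
Only numpy, scipy, OpenCV 4.12 (cv2) and the standard library are available. Lean on these libraries where they do the work, as an engineer would, in place of code of your own. Each camera call takes 0.05 s, during which the arm holds its last target. There are 200 camera calls.

## Working session

There is one attempt and no reset: what is moved stays moved. The work goes in short steps, Python scripts to look and compute and a tool call to move; the robot and the scene stay as the last step left them, time stands still between calls to the robot, and variables do not carry over. Pictures are saved under pics/ and viewed, about 8 in all and at most 12, crops included, and the job is handed in when it is done.

Besides the shell and the picture viewer there is one more tool, called after "Request:" as name(argument=value, ...) on one line, values as JSON. jog_arm: Moves the arm, as the interface text tells. Its arguments: {"type":"object","properties":{"translation":{"type":"array"},"turn":{"type":"array"},"grip":{"type":"number"},"grip_force":{"type":"number"}},"required":["translation","turn"]}

```bash
ls; mkdir -p pics; cat > h.py <<'E'
import numpy as np, cv2
from workcell import manip
def shoot(n,save=None):
    p=manip.camera(n)
    if save: cv2.imwrite(f'pics/{save}.png',cv2.cvtColor(p['frame'],cv2.COLOR_RGB2BGR))
    return p
def ray(p,uv):
    d=np.linalg.inv(p['mtx'])@np.array([uv[0],uv[1],1.]); P=p['pose']
    return P[:3,3],P[:3,:3]@d
def atz(p,uv,z):
    o,d=ray(p,uv); return o+d*(z-o[2])/d[2]
def tri(ps,uvs):
    A=np.zeros((3,3));b=np.zeros(3)
    for p,uv in zip(ps,uvs):
        o,d=ray(p,uv);d=d/np.linalg.norm(d);M=np.eye(3)-np.outer(d,d);A+=M;b+=M@o
    return np.linalg.solve(A,b)
def proj(p,X):
    P=p['pose'];c=P[:3,:3].T@(np.asarray(X)-P[:3,3]);q=p['mtx']@c;return q[:2]/q[2]
E
python3 - <<'E'
from h import *
np.set_printoptions(precision=4,suppress=True)
s=shoot('scene','s1');t=shoot('top','t1')
o=manip.get_obs();print(o['clock'],o['position'],o['ee_rot'],o['grip_width'],manip.hold_point_z)
print(s['pose'],t['pose'],s['mtx'][0],t['mtx'][0])
for n in ['rack','socket','lip_left','lip_right','divider_fin','holder_head','holder_tongue','tray','bowls','crate','dish','mug','jar','roller']:
    a=manip.pinpoint(s,n)[:2];b=manip.pinpoint(t,n)[:2]
    f=lambda L:[(np.round(x['at'],1).tolist(),round(x['confidence'],2)) for x in L]
    print(n,f(a),f(b), tri([s,t],[a[0]['at'],b[0]['at']]) if a and b else '')
E
```

```text
pics
0.1 [ 0.2705 -0.5631  0.2306] [ 0.975   0.2221 -0.0001 -0.0006] 1.0034931339321307 0.0187
[[-0.6875  0.5287 -0.4979  1.2701]
 [ 0.7262  0.5027 -0.4689  0.6061]
 [ 0.0024 -0.684  -0.7295  1.1669]
 [ 0.      0.      0.      1.    ]] [[ 0.0159 -0.9976  0.0675  0.444 ]
 [-0.9999 -0.0156  0.0047 -0.088 ]
 [-0.0036 -0.0675 -0.9977  1.7403]
 [ 0.      0.      0.      1.    ]] [591.3373   0.     319.6421] [521.8596   0.     315.8071]
rack [([313.8, 328.9], 0.88)] [([280.5, 205.3], 0.66)] [0.672  0.0347 0.0017]
socket [([315.6, 300.6], 0.77)] [([276.5, 201.1], 0.68), ([166.1, 220.4], 0.56)] [0.6705 0.0394 0.1139]
lip_left [([379.1, 300.7], 0.73)] [([240.4, 226.9], 0.76), ([322.4, 196.4], 0.47)] [0.5845 0.1494 0.1309]
lip_right [([311.4, 244.1], 0.75)] [([311.6, 233.2], 0.9)] [ 0.5689 -0.0723  0.1402]
divider_fin [] [([374.7, 271.6], 0.56)] 
holder_head [([214.5, 173.9], 0.71), ([474.3, 307.9], 0.61)] [([198.6, 284.9], 0.53), ([313.1, 233.2], 0.33)] [0.6228 0.0625 0.5607]
holder_tongue [([472.2, 318.6], 0.61)] [([199.8, 283.0], 0.52)] [0.4052 0.2956 0.0248]
tray [([446.2, 321.5], 0.7)] [([216.5, 273.3], 0.66)] [ 0.4373  0.2472 -0.0006]
bowls [([352.1, 341.3], 0.57)] [([237.3, 191.7], 0.66)] [0.6964 0.1667 0.1096]
crate [([268.1, 270.9], 0.8), ([471.0, 318.5], 0.62)] [([322.9, 195.9], 0.9), ([414.2, 229.9], 0.63)] [ 0.687  -0.1035  0.1162]
dish [([362.4, 266.0], 0.7)] [([292.5, 273.9], 0.78)] [ 0.4426 -0.0098  0.0062]
mug [([471.2, 412.8], 0.83), ([288.2, 206.6], 0.27)] [] 
jar [([220.2, 220.5], 0.92)] [([416.2, 230.1], 0.88)] [ 0.5916 -0.4153  0.0055]
roller [([214.3, 176.5], 0.58)] [([468.0, 269.4], 0.84)] [ 0.4653 -0.5945 -0.0147]
```

```bash
python3 -c "
import cv2
a=cv2.imread('pics/t1.png')[150:330,130:450];cv2.imwrite('pics/t1c.png',cv2.resize(a,None,fx=2.5,fy=2.5,interpolation=cv2.INTER_CUBIC))"
```

```text
(no output)
```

View pics/s1.png

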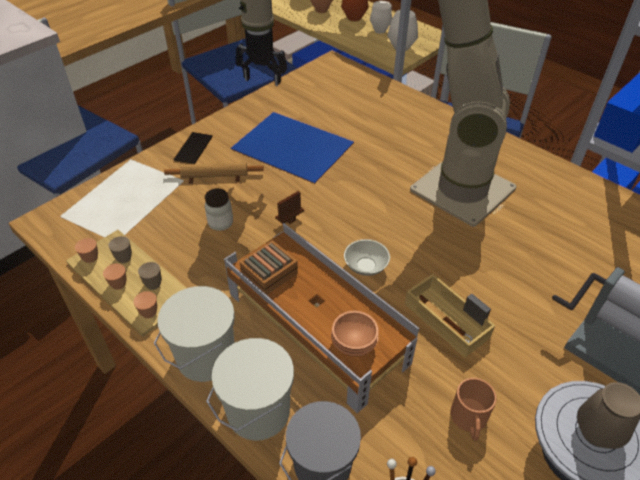

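View pics/t1c.png

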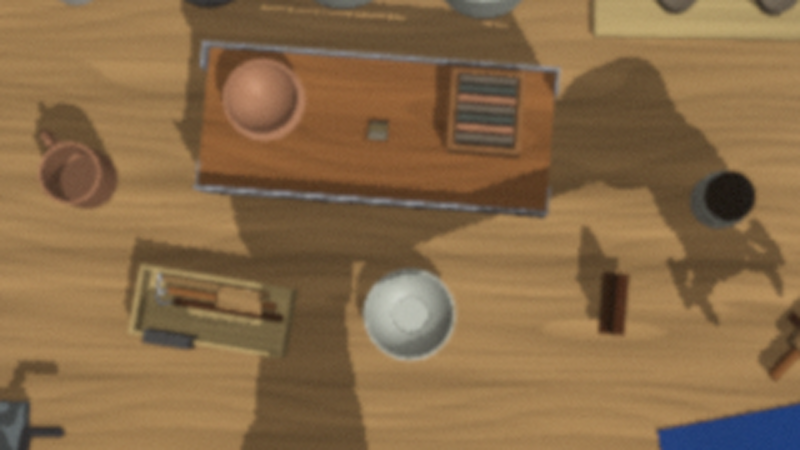

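The scene picture shows the bowls (355,332) in the left bay, the crate (268,265) in the right bay, the divider at (290,208), the holder at (476,309) on the tray's front rim and the socket at (316,300). In the top picture the socket sits at about (281,202). The network's 276.5 looks off, so I'll fit the known shapes to the masks.

```bash
cat >> h.py <<'E'
from scipy.optimize import minimize
B=lambda x0,x1,y0,y1,z0,z1:np.array([[x,y,z] for x in(x0,x1) for y in(y0,y1) for z in(z0,z1)])/1000
DIV=[B(-38,38,-6,6,32,90),B(-40,40,-17,17,24,32),B(-12,12,-12,12,0,24)]
HOLD=[B(-8,8,-30,30,-15,15)]
RACK=[B(-94,94,-220,220,75,105),B(-94,-90,-220,220,75,133),B(90,94,-220,220,75,133)]+[B(a,a+20,b,b+4,0,133) for a in(-94,74) for b in(-220,216)]
TRAY=[B(-45,45,-100,100,0,50)]
S=4
def place(b,q,z):
    c,s=np.cos(q[2]),np.sin(q[2]); return b@np.array([[c,s,0],[-s,c,0],[0,0,1]])+[q[0],q[1],z]
def render(p,boxes,q,z):
    m=np.zeros((480*S,640*S),np.uint8)
    for b in boxes:
        uv=np.array([(proj(p,X)+.5)*S-.5 for X in place(b,q,z)]).astype(np.float32)
        cv2.fillConvexPoly(m,cv2.convexHull(uv).round().astype(np.int32),1)
    return m.reshape(480,S,640,S).mean((1,3))
def fit(pm,boxes,q0,z):
    def cost(v):
        q=[v[0]/1000,v[1]/1000,np.radians(v[2])]; c=0
        for p,m in pm:
            r=render(p,boxes,q,z); c+=1-np.minimum(r,m).sum()/np.maximum(r,m).sum()
        return c
    v0=np.array(q0,float); sx=v0+np.vstack([np.zeros(3),np.diag([15,15,6.])])
    r=minimize(cost,v0,method='Nelder-Mead',options=dict(initial_simplex=sx,xatol=.1,fatol=1e-4,maxiter=120))
    return r.x,r.fun
E
python3 - <<'E'
from h import *
np.set_printoptions(precision=2,suppress=True)
s=shoot('scene');t=shoot('top')
def M(p,n):
    L=manip.outline_of(p,n); 
    for l in L[:2]: print(n,p is t,l['confidence'],l['extent'],l['mask'].sum())
    return L
init=dict(divider_fin=(DIV,[*(atz(t,(374.7,271.6),.061)[:2]*1000),0],0),rack=(RACK,[672,35,-3.5],0),tray=(TRAY,[437,247,-4],0),holder_head=(HOLD,[400,293,-4],.065))
for n,(b,q,z) in init.items():
    pm=[]
    for p in(s,t):
        L=M(p,n)
        if L: pm.append((p,L[0]['mask'].astype(float)))
    for k in pm: print('  single',*fit([k],b,q,z))
    print(n,*fit(pm,b,q,z))
np.savez('p.npz',sm=s['mtx'],sp=s['pose'],tm=t['mtx'],tp=t['pose'],sf=s['frame'],tf=t['frame'])
# socket by eye/blob
g=t['frame'][190:215,265:298].astype(int); print((g[...,0]-g[...,2])[4:20,6:26])
print(atz(s,(315.6,300.6),.105),atz(t,(281,202),.105))
E
```

```text
divider_fin False 0.79 [276.9, 192.0, 304.7, 224.8] 616
divider_fin True 0.71 [366.8, 259.5, 382.8, 282.4] 252
  single [ 453.95 -279.3    -2.5 ] 0.07789254240500332
  single [ 450.71 -274.01   -4.22] 0.08473405480082896
divider_fin [ 452.73 -275.12   -1.91] 0.2664045614342536
rack False 0.72 [221.0, 227.8, 419.7, 411.5] 13113
rack True 0.7 [205.4, 165.4, 352.9, 237.3] 6711
  single [673.36  38.44  -3.56] 0.26534803486476344
  single [664.49  33.68  -3.42] 0.23812867676036653
rack [667.64  34.76  -3.49] 0.5323456060176652
tray False 0.74 [403.3, 275.4, 495.7, 357.2] 3388
tray True 0.74 [182.0, 254.9, 248.4, 293.0] 1763
  single [435.43 243.5   -8.67] 0.09888737133149006
  single [434.58 249.96  -8.65] 0.07661344425063732
tray [435.04 247.06  -8.45] 0.20406622280332953
holder_head False 0.72 [464.1, 295.9, 489.8, 330.3] 531
holder_head True 0.44 [186.8, 280.4, 205.6, 290.9] 116
  single [403.88 295.08  -3.89] 0.3111859681728424
  single [397.14 298.1   -7.16] 0.14075527219225115
holder_head [397.19 296.39  -5.75] 0.5872892744665034
[[88 89 90 91 90 89 90 89 89 89 90 90 91 90 89 91 90 
[... 289 characters left out ...]
7 36 34 35 34 41 62 76 82 83 83 83]
 [83 84 84 82 79 69 55 46 43 43 41 40 41 48 64 78 81 83 81 83]
 [81 82 82 82 77 67 52 42 41 43 42 42 44 50 66 78 82 84 84 84]
 [82 80 82 81 74 63 44 35 32 33 34 34 37 43 63 77 82 84 83 84]
 [81 81 80 79 74 60 39 32 26 28 27 27 29 38 61 77 82 82 83 82]
 [83 83 84 80 75 61 41 35 31 27 27 27 30 41 63 78 81 81 82 83]
 [85 84 84 83 76 67 57 49 43 39 37 36 40 50 68 80 84 81 82 83]
 [84 84 85 84 79 77 73 71 67 65 62 58 60 64 77 83 84 82 84 85]
 [83 82 84 84 84 84 82 81 81 80 81 79 78 81 84 84 84 83 82 84]
 [83 84 83 83 86 83 84 83 83 82 83 84 82 83 83 83 84 84 82 84]
 [86 85 86 85 86 84 83 84 82 84 84 83 84 82 83 82 85 84 83 83]]
[0.67 0.03 0.1 ] [0.66 0.03 0.1 ]
```

```bash
cat > ov.py <<'E'
from h import *
def tile(p,boxes,q,z,c,w,k,out,extra=None):
    x0,y0=int(c[0]-w[0]/2),int(c[1]-w[1]/2)
    a=cv2.cvtColor(p['frame'],cv2.COLOR_RGB2BGR)[y0:y0+w[1],x0:x0+w[0]]
    a=cv2.resize(a,None,fx=k,fy=k,interpolation=cv2.INTER_CUBIC)
    for b in boxes:
        V=place(b,[q[0]/1000,q[1]/1000,np.radians(q[2])],z)
        uv=[tuple(int(i) for i in ((proj(p,X)-[x0,y0]+.5)*k-.5).round()) for X in V]
        for i in range(8):
            for j in(1,2,4):
                if not i&j: cv2.line(a,uv[i],uv[i|j],(0,255,255),1,cv2.LINE_AA)
    return a
E
python3 - <<'E'
from ov import *
np.set_printoptions(precision=4,suppress=True)
d=np.load('p.npz');s=dict(mtx=d['sm'],pose=d['sp'],frame=d['sf']);t=dict(mtx=d['tm'],pose=d['tp'],frame=d['tf'])
res=[]
for p,c in((s,(316,300)),(t,(281,201.5))):
    u,v=int(c[0]),int(c[1]); g=p['frame'][v-11:v+12,u-13:u+14].astype(float); g=g[...,0]-g[...,2]
    ref=np.median(np.r_[g[0],g[-1],g[:,0],g[:,-1]]); w=np.clip(ref-g-15,0,None); yy,xx=np.mgrid[v-11:v+12,u-13:u+14]
    uv=(w*xx).sum()/w.sum(),(w*yy).sum()/w.sum(); res.append(uv); print(uv,atz(p,uv,.105))
print(tri([s,t],res))
q=[667,34,-3.5]
HOLE=[B(-13,13,-13,13,105,105)]
r1=np.hstack([tile(s,DIV,[452,-276,-3],0,(290,208),(44,44),6,0),tile(t,DIV,[452,-276,-3],0,(375,271),(44,44),6,0),tile(t,RACK[:1]+HOLE,q,0,(281,201),(44,44),6,0)])
r2=np.hstack([tile(s,HOLD+TRAY[:0],[397,296,-7],.065,(476,310),(66,56),6,0),tile(t,HOLD,[397,296,-7],.065,(200,285),(66,56),6,0)])
cv2.imwrite('pics/o1.png',np.vstack([r1,r2[:,:792]]))
r3=tile(t,RACK[:3]+HOLE,q,0,(281,201),(160,86),5,0)
cv2.imwrite('pics/o2.png',r3)
E
```

```text
(np.float64(316.1597516507342), np.float64(300.60983541933575)) [0.6694 0.03   0.105 ]
(np.float64(280.66326530612247), np.float64(201.76708074534162)) [0.665  0.0324 0.105 ]
[0.6668 0.0308 0.1031]
```

View pics/o1.png

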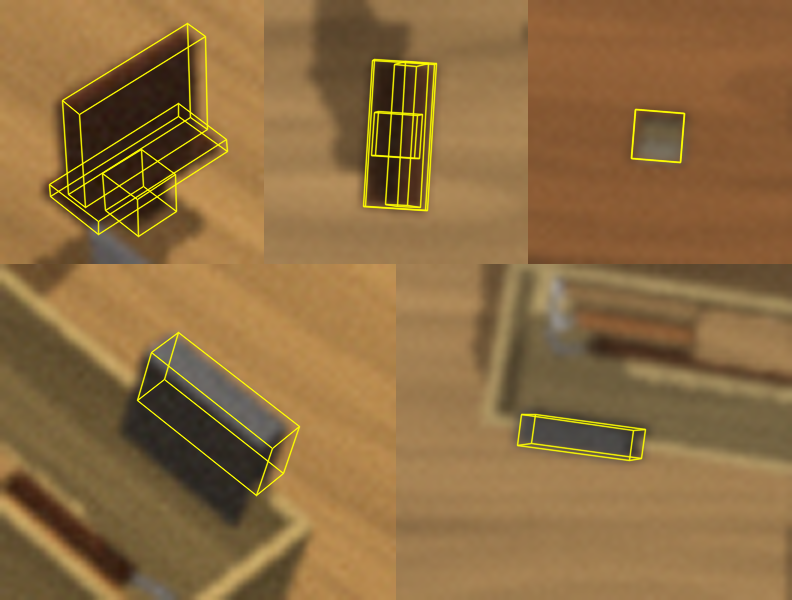

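View pics/o2.png

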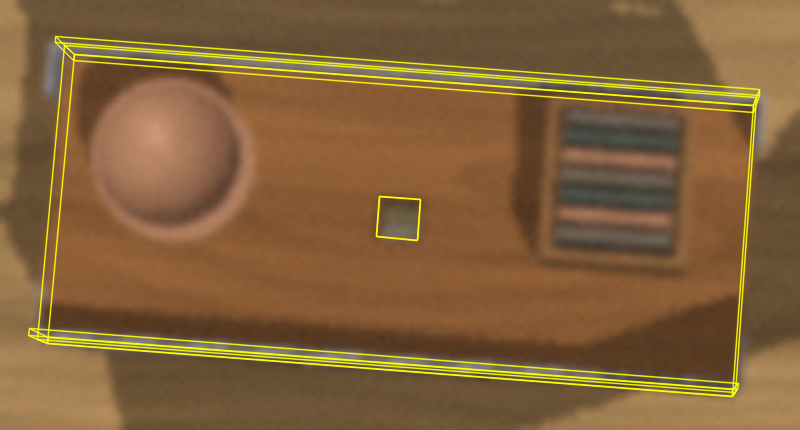

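The overlays fit: divider at about (452,-277), yaw -3°; rack at (667,31), yaw -3.5°; holder at about (397,296), yaw -7 to -8.5°. The two cameras disagree by about 4 mm. Next I'll move above the divider and compare the gripper with the images.

Request:
jog_arm(translation=[[30,48,0],[60,95,0],[91,143,0],[121,190,0],[152,238,-10],[182,286,-30],[182,286,-60],[182,286,-90],[182,286,-100],[182,286,-100]], turn=[-6,-12,-18,-24,-28.5,-28.5,-28.5,-28.5,-28.5,-28.5], grip=40)

```text
clock: 2.83
position: [0.4526, -0.2711, 0.126]
ee_rot: [1.0, -0.022, -0.003, -0.003]
ft_force: [-1.1, 0.3, -0.8]
grip_width: 0.466
```

```bash
python3 - <<'E'
from ov import *
np.set_printoptions(precision=4,suppress=True)
o=manip.get_obs();X=o['position'];print(o['clock'],X,o['ee_rot'],o['joint_pos'],o['grip_width'],o['ft_force'])
s=shoot('scene');t=shoot('top')
# overlay: cross at TCP and at projected divider
out=[]
for p,w in((s,(66,66)),(t,(66,66))):
    c=proj(p,X).round(); a=tile(p,[B(-11,11,-20,20,0,0)],[X[0]*1e3,X[1]*1e3,-3],X[2],c,w,6,0); out.append(a)
    print(proj(p,X))
cv2.imwrite('pics/g1.png',np.hstack(out))
E
```

```text
2.8333 [ 0.4526 -0.2711  0.126 ] [ 0.9998 -0.0215 -0.0027 -0.0026] [ 0.6753  0.2249 -0.2475  1.8306  0.0585  1.1004 -1.207 ] 0.4662453427995074 [-1.0846  0.3232 -0.7807]
[290.5915 187.7732]
[377.0653 270.7175]
```

View pics/g1.png

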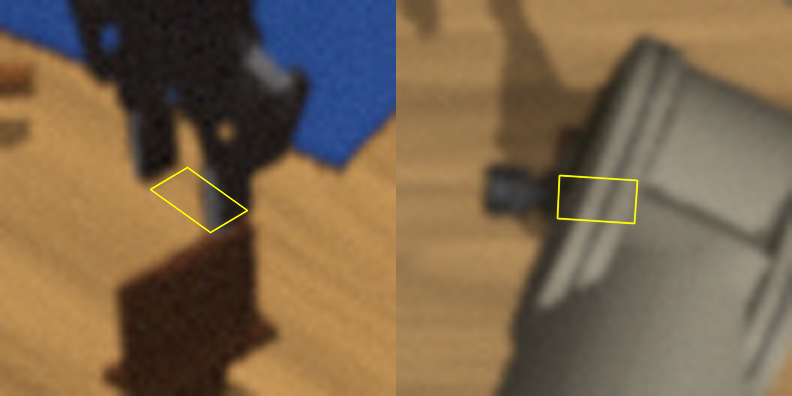

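Request:
jog_arm(translation=[[-1,-4,-10],[-1,-4,-30],[-1,-4,-50],[-1,-4,-65],[-1,-4,-75],[-1,-4,-78],[-1,-4,-78],[-1,-4,-78]], turn=[-0.5,-0.5,-0.5,-0.5,-0.5,-0.5,-0.5,-0.5])

```text
clock: 3.6
position: [0.4516, -0.281, 0.0531]
ee_rot: [1.0, -0.028, -0.001, -0.0]
ft_force: [0.5, 0.5, -0.1]
grip_width: 0.47
```

```bash
python3 - <<'E'
from ov import *
np.set_printoptions(precision=4,suppress=True)
o=manip.get_obs();X=o['position'];print(o['clock'],X,o['ee_rot'],o['joint_pos'],o['grip_width'],o['ft_force'])
s=shoot('scene')
o=manip.get_obs();print(o['clock'],o['position'])
cv2.imwrite('pics/g2.png',tile(s,[B(-38,38,-6,6,32,90)],[451,-275,-3],0,(290,200),(90,90),6,0))
E
```

```text
3.6 [ 0.4516 -0.281   0.0531] [ 0.9996 -0.0285 -0.0007 -0.0003] [ 0.6742  0.3188 -0.2329  1.8859  0.0891  0.9483 -1.2272] 0.47000592359301524 [ 0.4845  0.5333 -0.0625]
3.65 [ 0.4518 -0.2809  0.0533]
```

View pics/g2.png

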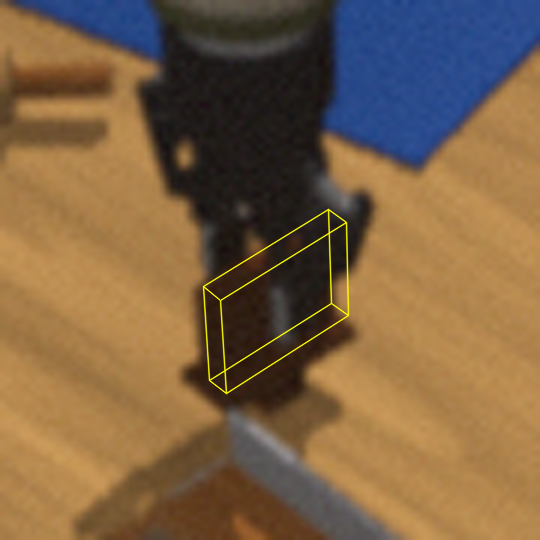

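Request:
jog_arm(translation=[[0,3,-3],[0,5,-6],[0,5,-6],[0,5,-6],[0,5,-6]], turn=[0,0,0,0,0])

```text
clock: 4.07
position: [0.4519, -0.2759, 0.0474]
ee_rot: [1.0, -0.028, -0.0, -0.0]
ft_force: [-0.1, 0.0, -0.2]
grip_width: 0.469
```

Request:
jog_arm(translation=[[0,0,0],[0,0,0],[0,0,0],[0,0,0],[0,0,0],[0,0,0]], turn=[0,0,0,0,0,0], grip=4, grip_force=50)

```text
clock: 4.57
position: [0.4518, -0.2759, 0.0473]
ee_rot: [1.0, -0.028, -0.001, -0.0]
ft_force: [-0.2, 0.3, -1.6]
grip_width: 0.134
```

Request:
jog_arm(translation=[[0,0,10],[0,0,30],[0,0,60],[0,0,90],[0,0,120],[0,0,150],[0,30,170],[0,60,175],[0,90,175],[0,120,175],[0,150,175],[0,150,175]], turn=[0,0,0,0,0,0,0,0,0,0,0,0])

```text
clock: 5.57
position: [0.4523, -0.1198, 0.2235]
ee_rot: [1.0, -0.025, 0.0, -0.001]
ft_force: [1.3, 0.5, -0.8]
grip_width: 0.132
```

Request:
jog_arm(translation=[[0,30,0],[20,60,0],[45,90,0],[75,120,0],[105,145,0],[135,155,0],[165,158,0],[190,158,0],[207,158,0],[215,158,0],[215,158,0],[215,158,0]], turn=[0,0,0,0,0,0,0,0,0,0,0,0])

```text
clock: 6.57
position: [0.6668, 0.0383, 0.2236]
ee_rot: [1.0, -0.025, -0.0, -0.001]
ft_force: [0.3, 0.4, -0.3]
grip_width: 0.135
```

Request:
jog_arm(translation=[[0,0,0],[0,0,0]], turn=[0,0])

```text
clock: 6.73
position: [0.666, 0.0382, 0.2243]
ee_rot: [1.0, -0.024, 0.0, -0.001]
ft_force: [-0.5, 0.8, -1.4]
grip_width: 0.132
```

Request:
jog_arm(translation=[[0,-3,-10],[0.5,-6,-25],[0.5,-6,-40],[0.5,-6,-50],[0.5,-6,-54],[0.5,-6,-54],[0.5,-6,-54],[0.5,-6,-54]], turn=[-0.7,-0.7,-0.7,-0.7,-0.7,-0.7,-0.7,-0.7])

```text
clock: 7.4
position: [0.6669, 0.0324, 0.1713]
ee_rot: [1.0, -0.031, 0.001, -0.001]
ft_force: [0.5, 0.8, -0.6]
grip_width: 0.134
```

```bash
python3 - <<'E'
from ov import *
np.set_printoptions(precision=4,suppress=True)
o=manip.get_obs();X=o['position'];print(o['clock'],X,o['ee_rot'],o['joint_pos'],o['grip_width'],o['ft_force'])
s=shoot('scene');t=shoot('top'); h=X[2]-.0473
q=[X[0]*1e3+2,X[1]*1e3-2,-3.5]
L=manip.outline_of(s,'divider_fin')
print([(l['confidence'],l['extent']) for l in L])
a=tile(s,DIV,q,h,(316,280),(64,90),6,0); b=tile(s,[B(-13,13,-13,13,105,105),B(-94,-90,-60,60,75,133)],[669.4,30,-3.5],0,(316,290),(64,90),6,0)
cv2.imwrite('pics/g3.png',np.hstack([a,b]))
E
```

```text
7.4 [0.6669 0.0324 0.1713] [ 0.9995 -0.0305  0.0008 -0.0007] [ 0.2291  0.505  -0.4861  1.3943  0.2359  1.2982 -1.9001] 0.13363341980422866 [ 0.4757  0.843  -0.6402]
[(0.72, [343.6, 241.9, 390.5, 274.1]), (0.61, [299.8, 272.0, 333.8, 305.2])]
```

View pics/g3.png

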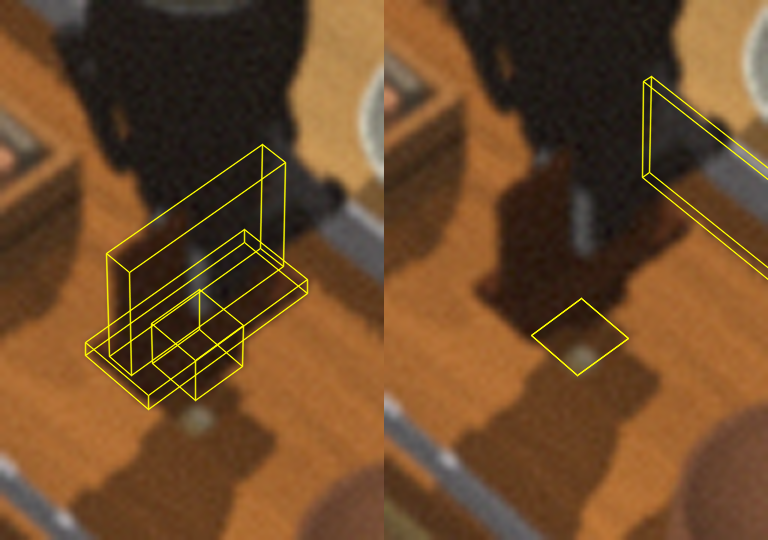

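The divider lines up with the hole to within about 1 mm, so I'm lowering it.

Request:
jog_arm(translation=[[0,0,-6],[0,0,-12],[0,0,-17],[0,0,-21],[0,0,-25],[0,0,-28],[0,0,-28]], turn=[0,0,0,0,0,0,0])

```text
clock: 8.13
position: [0.6665, 0.0321, 0.1421]
ee_rot: [1.0, -0.031, 0.0, -0.0]
ft_force: [-1.0, -0.8, -0.3]
grip_width: 0.13
```

Request:
jog_arm(translation=[[0,0,-4],[0,0,-8],[0,0,-11],[0,0,-13],[0,0,-14],[0,0,-15],[0,0,-15]], turn=[0,0,0,0,0,0,0])

```text
clock: 8.72
position: [0.6664, 0.0321, 0.1284]
ee_rot: [1.0, -0.031, 0.0, -0.0]
ft_force: [-5.6, -1.6, 8.9]
grip_width: 0.133
```

Request:
jog_arm(translation=[[0,0,-1],[0,0,-2],[0,0,-2]], turn=[0,0,0])

```text
clock: 8.97
position: [0.6665, 0.0322, 0.1283]
ee_rot: [1.0, -0.031, 0.001, -0.0]
ft_force: [-6.7, -1.8, 13.7]
grip_width: 0.134
```

Request:
jog_arm(translation=[[0,0,1],[0,0,2],[0,0,2],[0,0,2],[0,0,2]], turn=[0,0,0,0,0], grip=45)

```text
clock: 9.38
position: [0.6664, 0.0321, 0.1301]
ee_rot: [1.0, -0.031, 0.0, -0.0]
ft_force: [0.1, 0.3, 0.5]
grip_width: 0.529
```

Request:
jog_arm(translation=[[0,0,8],[0,0,25],[0,0,50],[0,0,80],[0,0,110],[-25,10,125],[-55,30,125],[-85,50,125],[-115,75,125],[-145,100,125],[-165,120,125],[-165,120,125]], turn=[0,0,0,0,0,0,0,0,0,0,0,0])

```text
clock: 10.38
position: [0.4975, 0.1577, 0.2565]
ee_rot: [1.0, -0.027, 0.001, -0.001]
ft_force: [0.5, 0.5, -0.3]
grip_width: 0.527
```

```bash
python3 - <<'E'
from ov import *
np.set_printoptions(precision=4,suppress=True)
o=manip.get_obs();X=o['position'];print(o['clock'],X,o['ee_rot'],o['joint_pos'],o['grip_width'],o['ft_force'])
s=shoot('scene')
q=[669,30,-3.5]
a=tile(s,DIV,q,.081,(316,280),(64,80),6,0); b=tile(s,HOLD,[399,294,-8],.065,(478,310),(64,80),6,0)
cv2.imwrite('pics/g4.png',np.hstack([a,b]))
E
```

```text
10.3833 [0.4975 0.1577 0.2565] [ 0.9996 -0.0268  0.001  -0.0005] [ 0.1737  0.1359 -0.6168  1.6683  0.0802  1.3606 -2.0796] 0.526766464393495 [ 0.4674  0.5047 -0.3487]
```

View pics/g4.png

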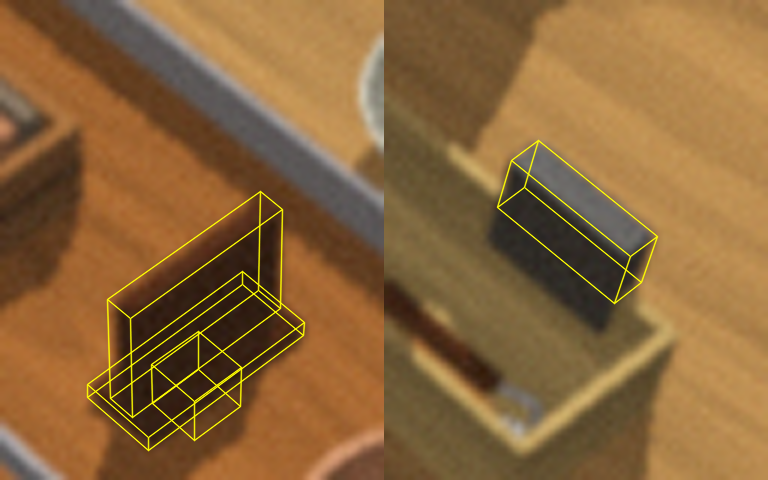

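The divider matches the fully home overlay and is released. The holder overlay corrects to about (398,296), yaw -8°, so I'm moving above it with the jaws across its thickness.

Request:
jog_arm(translation=[[-15,20,0],[-30,40,0],[-45,60,0],[-60,80,0],[-75,100,0],[-90,120,0],[-99,138,-20],[-99,138,-50],[-99,138,-80],[-99,138,-110],[-99,138,-120],[-99,138,-120]], turn=[7,14,21,28,35,42,49,56,63,70,77,84])

```text
clock: 11.43
position: [0.4, 0.2914, 0.1337]
ee_rot: [0.76, 0.65, -0.001, -0.002]
ft_force: [0.2, -0.6, 0.4]
grip_width: 0.525
```

Request:
jog_arm(translation=[[0,0,0],[0,0,0],[0,0,0]], turn=[0,0,0], grip=40)

```text
clock: 11.68
position: [0.4007, 0.2913, 0.134]
ee_rot: [0.762, 0.648, -0.001, -0.002]
ft_force: [0.8, -0.4, -0.3]
grip_width: 0.47
```

```bash
python3 - <<'E'
from ov import *
np.set_printoptions(precision=4,suppress=True)
o=manip.get_obs();X=o['position'];e=o['ee_rot'];print(o['clock'],X,e,np.degrees(2*np.arctan2(e[1],e[0]))-90,o['joint_pos'],o['grip_width'],o['ft_force'])
E
```

```text
11.6833 [0.4007 0.2913 0.134 ] [ 0.7616  0.6481 -0.001  -0.0015] -9.20825174881493 [ 0.059   0.2266 -0.853   1.8799  0.1856  1.1199 -1.0237] 0.47024025871538955 [ 0.8325 -0.3555 -0.2876]
```

Request:
jog_arm(translation=[[-2.5,4.5,0],[-2.5,4.5,-15],[-2.5,4.5,-30],[-2.5,4.5,-45],[-2.5,4.5,-60],[-2.5,4.5,-72],[-2.5,4.5,-80],[-2.5,4.5,-84],[-2.5,4.5,-84],[-2.5,4.5,-84]], turn=[1.2,1.2,1.2,1.2,1.2,1.2,1.2,1.2,1.2,1.2])

```text
clock: 12.52
position: [0.3984, 0.2961, 0.0505]
ee_rot: [0.755, 0.656, -0.001, -0.001]
ft_force: [0.5, 1.1, 0.4]
grip_width: 0.468
```

```bash
python3 - <<'E'
from ov import *
np.set_printoptions(precision=4,suppress=True)
o=manip.get_obs();X=o['position'];e=o['ee_rot'];print(o['clock'],X,e,np.degrees(2*np.arctan2(e[1],e[0]))-90,o['grip_width'],o['ft_force'])
s=shoot('scene')
a=tile(s,HOLD,[400.5,292.5,-8],.065,(478,300),(90,90),6,0)
cv2.imwrite('pics/g5.png',a)
E
```

```text
12.5167 [0.3984 0.2961 0.0505] [ 0.7548  0.6559 -0.0008 -0.0015] -8.018352110620725 0.46802639396193896 [0.5003 1.0641 0.442 ]
```

View pics/g5.png

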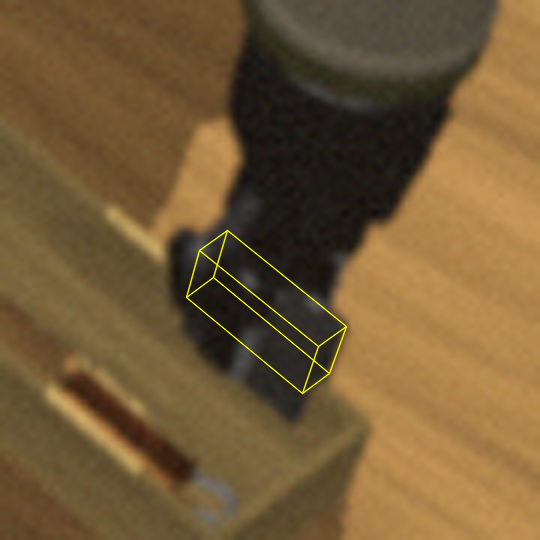

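Request:
jog_arm(translation=[[0,0,0],[0,0,0],[0,0,0],[0,0,0],[0,0,0]], turn=[0,0,0,0,0], grip=8, grip_force=60)

```text
clock: 12.98
position: [0.399, 0.2965, 0.0515]
ee_rot: [0.755, 0.656, 0.0, -0.001]
ft_force: [-0.4, -0.8, 5.6]
grip_width: 0.18
```

Request:
jog_arm(translation=[[0,0,5],[0,0,15],[0,0,30],[0,0,55],[0,0,85],[0,0,115],[20,-15,140],[50,-35,140],[80,-60,140],[110,-85,140],[140,-110,140],[140,-110,140]], turn=[0,0,0,0,0,0,2,4.5,4.5,4.5,4.5,4.5])

```text
clock: 13.98
position: [0.5444, 0.1788, 0.1916]
ee_rot: [0.732, 0.681, -0.0, -0.0]
ft_force: [-0.7, -2.0, -0.7]
grip_width: 0.176
```

```bash
cat > o.py <<'E'
from ov import *
np.set_printoptions(precision=4,suppress=True)
o=manip.get_obs();e=o['ee_rot'];print(o['clock'],o['position'],e,'yaw',np.degrees(2*np.arctan2(e[1],e[0]))-90,o['grip_width'],o['ft_force'],o['torque'],o['joint_pos'])
E
python3 o.py
```

```text
13.9833 [0.5444 0.1788 0.1916] [ 0.732   0.6813 -0.0002 -0.    ] yaw -4.102785354836854 0.1764192072101299 [-0.7436 -1.9852 -0.7243] [-0.0671  0.0177 -0.0266] [ 0.2235  0.3339 -0.7522  1.6248  0.2362  1.2769 -0.6417]
```

Request:
jog_arm(translation=[[10,-8,0],[25,-16,0],[38,-23,0],[44,-26,0],[44,-26,0],[44,-26,0],[44,-26,0]], turn=[0.5,0.5,0.5,0.5,0.5,0.5,0.5])

```text
clock: 14.57
position: [0.5876, 0.1539, 0.1919]
ee_rot: [0.728, 0.685, -0.0, -0.0]
ft_force: [-0.3, 1.5, -1.2]
grip_width: 0.183
```

```bash
python3 - <<'E'
from o import *
s=shoot('scene')
X=o['position']
H2=[B(-8,8,-30,30,-15,15),B(4,8,-30,30,-37,-15)]
lip=[B(-94,-90,85,145,105,133)]
def w(p,boxes,q,z,a,x0,y0,k,col):
    for b in boxes:
        uv=[tuple(int(i) for i in ((proj(p,P)-[x0,y0]+.5)*k).round()) for P in place(b,[q[0]/1000,q[1]/1000,np.radians(q[2])],z)]
        for i in range(8):
            for j in(1,2,4):
                if not i&j: cv2.line(a,uv[i],uv[i|j],col,1,cv2.LINE_AA)
c=proj(s,X).astype(int); x0,y0=c-[45,45]
a=cv2.resize(cv2.cvtColor(s['frame'],cv2.COLOR_RGB2BGR)[y0:y0+90,x0:x0+90],None,fx=6,fy=6,interpolation=cv2.INTER_CUBIC)
w(s,H2,[X[0]*1e3+2.5,X[1]*1e3-2.5,-3.5],X[2]+.0135,a,x0,y0,6,(0,255,255))
w(s,lip,[669.2,29.8,-3.5],0,a,x0,y0,6,(0,255,0))
cv2.imwrite('pics/g6.png',a)
for n in('holder_head','holder_tongue','lip_left'):print(n,[(np.round(l['at'],1),round(l['confidence'],2)) for l in manip.pinpoint(s,n)[:2]])
print(proj(s,X+[.0025,-.0025,.0135]))
E
```

```text
14.5667 [0.5876 0.1539 0.1919] [ 0.7285  0.6851 -0.0001 -0.0002] yaw -3.5180850660915155 0.18264392051756015 [-0.3236  1.4867 -1.1681] [0.023  0.0231 0.0004] [ 0.2314  0.4082 -0.7235  1.5331  0.2754  1.3052 -0.5854]
holder_head [(array([380.8, 279.2]), 0.65)]
holder_tongue [(array([378. , 291.4]), 0.53)]
lip_left [(array([381.8, 298.5]), 0.78)]
[383.3269 281.0061]
```

View pics/g6.png

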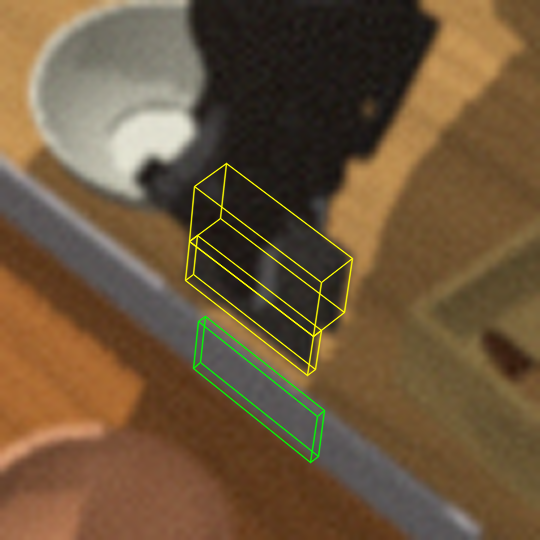

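Request:
jog_arm(translation=[[1,0,-8],[1,0,-16],[1,0,-24],[1,0,-30],[1,0,-35],[1,0,-38],[1,0,-40],[1,0,-41],[1,0,-41]], turn=[0,0,0,0,0,0,0,0,0])

```text
clock: 15.52
position: [0.589, 0.1534, 0.1508]
ee_rot: [0.729, 0.685, -0.0, 0.0]
ft_force: [-0.2, 0.1, 0.1]
grip_width: 0.175
```

```bash
python3 o.py
```

```text
15.5167 [0.589  0.1534 0.1508] [ 0.7287  0.6849 -0.0001  0.0001] yaw -3.550237034201757 0.17513176795556598 [-0.24    0.1357  0.1301] [-0.0279 -0.003   0.044 ] [ 0.2232  0.4441 -0.7113  1.5783  0.3021  1.2322 -0.6032]
```

Request:
jog_arm(translation=[[-2,0,0],[-4,0,0],[-5,0,0],[-6,0,0],[-6,0,0]], turn=[0,0,0,0,0])

```text
clock: 15.93
position: [0.5829, 0.1534, 0.1509]
ee_rot: [0.729, 0.685, -0.0, 0.0]
ft_force: [-0.5, 0.3, -0.8]
grip_width: 0.173
```

Request:
jog_arm(translation=[[-1,0,0],[-2,0,0],[-2,0,0]], turn=[0,0,0])

```text
clock: 16.18
position: [0.5807, 0.1534, 0.151]
ee_rot: [0.729, 0.685, -0.0, 0.0]
ft_force: [-0.4, -0.6, -0.9]
grip_width: 0.176
```

Request:
jog_arm(translation=[[-1,0,0],[-2,0,0],[-2,0,0]], turn=[0,0,0])

```text
clock: 16.43
position: [0.5793, 0.1533, 0.1512]
ee_rot: [0.729, 0.685, 0.001, 0.001]
ft_force: [4.2, 0.5, -2.3]
grip_width: 0.175
```

The tongue touched the lip's rear face at x≈0.5795 with 4 N, as predicted. I'll back off about 2 mm to centre the slot and push down.

Request:
jog_arm(translation=[[2.3,0,0],[2.3,0,0],[2.3,0,-2],[2.3,0,-4],[2.3,0,-6],[2.3,0,-8],[2.3,0,-8]], turn=[0,0,0,0,0,0,0])

```text
clock: 17.02
position: [0.5813, 0.1533, 0.1426]
ee_rot: [0.729, 0.685, 0.0, 0.0]
ft_force: [0.1, 0.2, -0.9]
grip_width: 0.178
```

Request:
jog_arm(translation=[[0,0,-2],[0,0,-4],[0,0,-6],[0,0,-8],[0,0,-9],[0,0,-9]], turn=[0,0,0,0,0,0])

```text
clock: 17.52
position: [0.5813, 0.1532, 0.1346]
ee_rot: [0.729, 0.685, 0.0, 0.001]
ft_force: [-4.1, -2.3, 9.4]
grip_width: 0.173
```

```bash
python3 o.py
```

```text
17.5167 [0.5813 0.1532 0.1346] [0.7287 0.6848 0.0002 0.0007] yaw -3.5547540456082203 0.17316927678228283 [-4.1365 -2.3183  9.3967] [-0.4119  1.0545 -0.0274] [ 0.2257  0.4429 -0.7109  1.6167  0.3066  1.1956 -0.6128]
```

Request:
jog_arm(translation=[[0,0,-1],[0,0,-2],[0,0,-3],[0,0,-4],[0,0,-4],[0,0,-4]], turn=[0,0,0,0,0,0], grip_force=90)

```text
clock: 18.02
position: [0.5816, 0.1532, 0.1344]
ee_rot: [0.729, 0.685, 0.0, 0.002]
ft_force: [-16.4, -6.9, 34.7]
grip_width: 0.177
```

```bash
python3 - <<'E'
from o import *
s=shoot('scene');t=shoot('top')
X=o['position']*1e3
H2=[B(-8,8,-30,30,-15,15),B(4,8,-30,30,-37,-15)]
c=proj(s,o['position'])
a=tile(s,H2,[X[0]+2.5,X[1]-2.5,-3.5],.148,c,(60,90),6,0)
g=cv2.resize(cv2.cvtColor(s['frame'],cv2.COLOR_RGB2BGR)[210:390,210:430],None,fx=2,fy=3)[:540]
cv2.imwrite('pics/g7.png',np.hstack([a,g]))
for n in('holder_head','holder_tongue','lip_left','bowls','crate','dish','mug','jar'):
    L=manip.pinpoint(s,n)[:1];T=manip.pinpoint(t,n)[:1];print(n,*[(np.round(l['at'],1),round(l['confidence'],2)) for l in L+T])
E
```

```text
18.0167 [0.5816 0.1532 0.1344] [0.7288 0.6847 0.0004 0.0019] yaw -3.5719805069785764 0.17672564105940874 [-16.375   -6.9109  34.7331] [-1.3384  3.5676  0.0317] [ 0.2248  0.4424 -0.7108  1.6175  0.3087  1.1944 -0.6149]
holder_head (array([383.2, 296.3]), 0.75)
holder_tongue (array([379.1, 309. ]), 0.76)
lip_left (array([382.2, 298. ]), 0.59) (array([240.1, 228.1]), 0.7)
bowls (array([356.7, 341.5]), 0.8) (array([237. , 192.1]), 0.92)
crate (array([270.6, 271.9]), 0.74) (array([324.1, 198.7]), 0.83)
dish (array([363.7, 267.8]), 0.87) (array([291.9, 273.4]), 0.89)
mug (array([469.7, 409.9]), 0.75) (array([168.1, 219. ]), 0.89)
jar (array([220.3, 220.4]), 0.78) (array([413.3, 229.8]), 0.77)
```

View pics/g7.png

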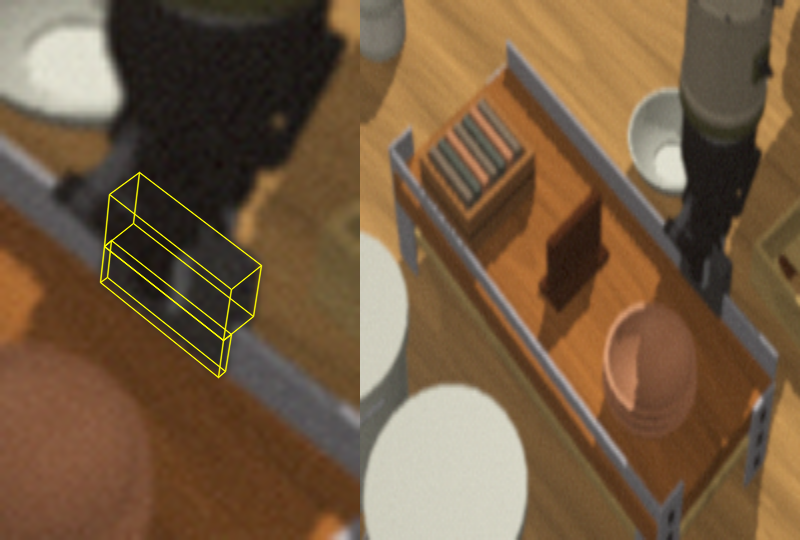

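The holder is home at TCP z 0.1344, still there at 35 N, with the tongue behind the lip. I'll ease the sideways load a little and hold for a second to check it stays put.

Request:
jog_arm(translation=[[-0.5,0,-4],[-0.5,0,-4],[-1,0,-4],[-1,0,-4],[-1,0,-4],[-1,0,-4],[-1,0,-4],[-1,0,-4],[-1,0,-4],[-1,0,-4]], turn=[0,0,0,0,0,0,0,0,0,0])

```text
clock: 19.75
position: [0.5815, 0.1532, 0.1345]
ee_rot: [0.729, 0.684, 0.001, 0.003]
ft_force: [-12.4, -5.4, 33.0]
grip_width: 0.171
```

Stable, pressing at 33 N. Handing in.

```bash
python3 -c "
from workcell import manip
print(manip.hand_in()); o=manip.get_obs(); print(o['clock'],o['position'],o['ft_force'])"
```

```text
the job is handed in; nothing more can be done
None
the job is handed in; nothing more can be done
```

The job is handed in: the divider is in its socket and released, and the label holder is on the front lip of the left bay, still gripped and pressed down. The last clock reading was 19.75 s of the 51 s allowed.

- **Divider:** the plug stopped dead at the height expected for fully home, with about 14 N on it. After release, the camera overlay of the home position matched, with the fin running front to back.
- **Holder:** the bowls stand in the left bay. I found the lip by touching the tongue to its rear face, then backed off about 2 mm to centre the slot. The holder went down to within 0.1 mm of the expected home height and stayed there under load for about a second. The last reading was about 33 N down, with a 90 N grip set. The tongue is behind the lip and the card faces front.
- **Other things:** the bowls, crate, dish and jar were found within a few pixels of where they started. The mug matched in the scene view; the top view had missed it at the start.

**Disagreements in the checks:**
- The two cameras differed by about 4 mm, so I relied on relative measurements and touch.
- The network's socket point in the top view was about 13 mm off, and I replaced it with my own measurement.
- About 13 N of sideways force remained while pressing. It did not move the holder.

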